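# Start the lock screw in the microscope foot

## Task

Take the long screw with the straight bar handle out of the rack and lower it upright, bar along the long side of the cream microscope foot, into the deep well in the foot's top until its blade drops fully home in the threaded insert at the bottom. Then turn the screw clockwise, seen from above, by about a quarter turn so that the insert takes it, and let go of it.

Things in the scene. Friction and masses are not known exactly. Their poses are not given: they have to be found in the camera images.
- bar_screw: Steel screw, 130 mm tall, 130-250 g, the one of three in the rack whose grey handle is a straight bar. Origin: centre of its lowest end; z up the shank. Blade with rounded end, 14.5 mm along x, 6 along y, up to z=18; shank dia 16 to z=110; bar 64 along x, 16 along y, z=110 to 130: grip across its 16 mm at z=120. It starts upright (leaning up to 2 deg), its lowest 62 mm in the rack.
- rack: Fixed aluminium block, 250 mm along x, 70 along y, 70 high; origin: centre of the underside. Three holes, 18 mm wide, 62 deep, at x = -85, 0 and 85 mm, hold three like steel screws with grey handles: straight bar, round knob (36 mm) and four-armed cross (46 mm), in any order.
- well (a point): Centre of the well's mouth, on top of the fixed cream foot (160 mm along x, 120 along y, 100 high; low lamp housing beyond its +x end). x: long side, shown by an engraved line; z up. Well 22 mm wide, 5 mm chamfer. Brass insert at the bottom: slot along x, 10 mm wide, lips 74 mm and floor 88 mm below the mouth. Blade enters with the bar along x, either way round, within 10 deg; home: lowest end at -88.
- insert (a joint): Turn of the threaded insert in rad: 0 at the start (slot along the foot's long side), growing clockwise seen from above to a stop at 1.75; it cannot turn the other way. The screw's blade turns it against a friction of 0.03 N m and it stays where left. The blade has up to 17 degrees of play in the slot: a quarter turn of the bar gives about 1.2 to 1.6 rad.
Not all that is in view belongs to the job. Leave any purple or red look-alike of the bar_screw alone.

How it is judged:
By the outcome, as a careful person would: the job done as asked, in the order asked, and still so for the second after the job is handed in, with the robot touching nothing.
It also fails if it takes over 42 s, if anything falls off the work surface, if the arm or the gripper's body presses on something with over 40 N, if the wrist force passes 120 N, or if a joint passes its speed limit or range.

## Robot

A 6-joint arm with a two-finger parallel gripper is mounted at the origin on the work surface. World frame = base frame: x ahead of the robot, y to its left, z up, the work surface at z = 0. Lengths are in mm, angles in rad, forces in N, time in s.
With the tool pointing down it reaches from about 350 to 775 mm from the base axis. Payload 7.3 kg.
Tool frame: the origin (TCP) lies midway between the tips of the shut fingers; the grasp point (between the pads) lies 19 mm behind it (bot.tcp_to_grasp is the distance from the TCP to the grasp point, in mm); z points along the fingers, y is the line along which they close (so a half turn about z gives the same grasp; the last joint's range is limited). The gripper opens to 92 mm and grips with 3 to 60 N. Pads are 19 mm wide; open, the fingers measure 130 mm over their backs; the gripper's body (75 mm by 190 mm) begins 47 mm behind the grasp point.
Start: joints at [1.038, 0.342, 1.524, -0, 1.275, -0.146], TCP at [198.031, 486.239, 226.741] pointing down, gripper open.
Joint ranges: [-2.53, 2.53], [-0.77, 2.02], [0.04, 2.7], [-1, 4.14], [0.28, 2.66], [-3.11, 3.11]. Speed limits (rad/s): [2.57, 2.57, 3.14, 3.14, 3.14, 3.14].

## Interface

Orientations are given as [roll, pitch, yaw] about the fixed x, y, z axes, in that order (R = Rz(yaw) Ry(pitch) Rx(roll)).
In Python, from plant import bot, viewer gives the robot as it stands. The module is installed in compiled form; this text tells all that it offers.
- The arm moves only by the shell command python3 -m handwheel 'ROWS'. ROWS is text: rows parted by semicolons, each of 7 numbers parted by spaces: the shift along the tool's x, y, z scaled (see below), then the turn, a rotation vector about the tool's x, y, z scaled (see below), then the opening, from -1 (shut) to 1 (fully open), so that 0 is half open. In form: tx ty tz rx ry rz gripper; .... A call has 1 to 8 rows; each row is the pose to reach, as a shift and turn from the pose commanded when the call began, along the tool's axes at that moment, turning the shorter way round; what a row does not reach only later rows make up. The controller multiplies each number of a shift by 10 cm and each number of a turn by pi rad. A row lasts 1/12 s, in which the tool goes at most 41.7 mm and 7.16 degrees, less where a joint would pass 70% of its speed; a pose out of reach is approached as far as the arm can. A call with a number of a shift or a turn outside -1 to 1 is refused whole. A call with a gripper value outside its range is refused whole. The fingers move at their own pace and stop on an object; the grip force is fixed at half the most. Time passes only in rows, so rows that repeat a pose let the fingers close. It gives the time, the measured TCP pose, the force, the opening and the grip force at its end, in the units of the state.
- bot.get_obs(): the state, without advancing time (a new reading comes with each control period).
- viewer.capture(name): name is "scene" or "side" or "wrist"; returns a dict with "frame" (384x512x3 uint8, red, green, blue), "fov_y" (degrees; the focal length in pixels is half the picture's height over the tangent of half this angle, whatever the lens; pixels are square), "cx", "cy" (the principal point, pixels), "T" (4x4, takes a point from camera to world coordinates). Camera axes: x right, y down, z forward; pixel columns grow to the right and rows downward; lengths in mm; the calibration is good to about 2 mm. A picture is of the moment at which its call begins. There is no depth.
- bot.close_job(): hands the job in; it is judged then, once.
Trained networks look in a picture, given as the dict that the camera call returned (one of the last four; its "shot" number tells which), for a name from the list of things; names that differ only in an ending like _2 or _b are one class to them, and where a whole thing is asked for, a point or a joint stands for the part that bears it (a point fixed in the world has none). Each returns a list of dicts, best first, with "score" (0 to 1); they miss things now and then, are a little off and sometimes report something else, mostly with a low value. They report only what shows in the picture. A call takes as long as a camera call. They do not tell look-alikes from the thing itself.
- viewer.recognise(target, picture): "centre" ([column, row] in pixels, amid what is visible of it).
- viewer.cut_out(target, picture): "pixels" (384x512 bool, what is visible of it) and "centre" ([column, row] in pixels, amid what is visible of it).
The state is a dict: "time": time; "joint_positions": joint angles; "dq": joint speeds; "tau": joint torques, N m; "tool_pos": TCP position; "tcp_rot": TCP orientation; "contact_force": force on the tool from outside, world axes, zero at the start; "moment": the same for the moment, N m; "grip_width": finger opening in mm; "finger_force": force on a finger pad.
Only numpy, scipy, OpenCV 4.12 (cv2) and the standard library are available. Lean on these libraries where they do the work, as an engineer would, in place of code of your own. Each camera call takes 0.05 s, during which the arm holds its last target. There are 200 camera calls.

## Working session

There is one attempt and no reset: what is moved stays moved. The work goes in short steps, Python scripts to look and compute and a shell command to move; the robot and the scene stay as the last step left them, time stands still between calls to the robot, and variables do not carry over. Pictures are saved under pics/ and viewed, at most 10 in all, crops included, and the job is handed in when it is done.

```bash
mkdir -p pics; cat > h.py <<'E'
from plant import bot, viewer
import numpy as np, cv2
def f(c): return c["frame"].shape[0]/2/np.tan(np.radians(c["fov_y"])/2)
def ray(c,p):
    d=np.array([(p[0]-c["cx"])/f(c),(p[1]-c["cy"])/f(c),1.]); T=np.array(c["T"]); return T[:3,3],T[:3,:3]@d
def onz(c,p,z):
    o,d=ray(c,p); return o+d*(z-o[2])/d[2]
def proj(c,P):
    T=np.array(c["T"]); q=T[:3,:3].T@(np.array(P,float)-T[:3,3]); return np.array([c["cx"]+f(c)*q[0]/q[2],c["cy"]+f(c)*q[1]/q[2]])
def save(c,n,crop=None,k=1):
    im=c["frame"][:,:,::-1]
    if crop: im=im[crop[1]:crop[3],crop[0]:crop[2]]
    cv2.imwrite("pics/"+n,cv2.resize(im,None,fx=k,fy=k,interpolation=cv2.INTER_CUBIC))
E
python3 - <<'E'
from h import *
ims=[]
for n in ["scene","side"]:
    c=viewer.capture(n); ims.append(c["frame"]); print(n,np.round(c["T"],2).tolist(),c["fov_y"],c["cx"],c["cy"])
    for t in ["bar_screw","rack","well","insert"]:
        try: print(t,[(np.round(r["centre"]).tolist(),round(r["score"],2)) for r in viewer.recognise(t,c)])
        except Exception as e: print(t,e)
    save(c,n+"0.png",k=1.5)
print(bot.get_obs())
E
```

```text
scene [[0.73, 0.56, -0.4, 888.86], [0.68, -0.6, 0.42, -416.06], [-0.0, -0.58, -0.82, 842.02], [0.0, 0.0, 0.0, 1.0]] 51.65083596928105 257.1904006648758 190.78590392939583
bar_screw [([252.0, 312.0], 0.92), ([200.0, 227.0], 0.67), ([148.0, 262.0], 0.67), ([175.0, 165.0], 0.6)]
rack [([209.0, 254.0], 0.58)]
well [([330.0, 149.0], 0.92)]
insert []
side [[0.98, -0.1, 0.17, 381.4], [-0.2, -0.54, 0.81, -672.7], [0.01, -0.83, -0.55, 534.19], [0.0, 0.0, 0.0, 1.0]] 53.82424041896194 255.18627370283608 191.08845816122704
bar_screw [([357.0, 277.0], 0.88), ([270.0, 304.0], 0.85), ([392.0, 249.0], 0.85), ([278.0, 236.0], 0.67), ([162.0, 230.0], 0.67)]
rack [([272.0, 270.0], 0.62), ([277.0, 234.0], 0.24)]
well [([245.0, 156.0], 0.62)]
insert [([276.0, 270.0], 0.35)]
{'time': 0.5, 'joint_positions': array([ 1.03799258e+00,  3.42044319e-01,  1.52417945e+00, -1.16922301e-05,
        1.27542379e+00, -1.46015678e-01]), 'dq': array([ 0.00141248, -0.00082192, -0.00033524, -0.00050425, -0.00053202,
       -0.00089469]), 'tau': array([-1.85942394e-03, -4.30809474e+01, -2.44309759e+01,  7.17117777e-02,
        4.89467243e-02, -1.38912907e-05]), 'tool_pos': array([198.0152014 , 486.19708044, 226.68971011]), 'tcp_rot': array([-3.14153671e+00,  3.07854614e-06,  2.75480799e+00]), 'contact_force': array([-0.01380746,  0.08782131, -0.51187854]), 'moment': array([ 0.04220809,  0.02438543, -0.0203905 ]), 'finger_force': 0.0, 'grip_width': 91.68455687427469}
```

View pics/scene0.png

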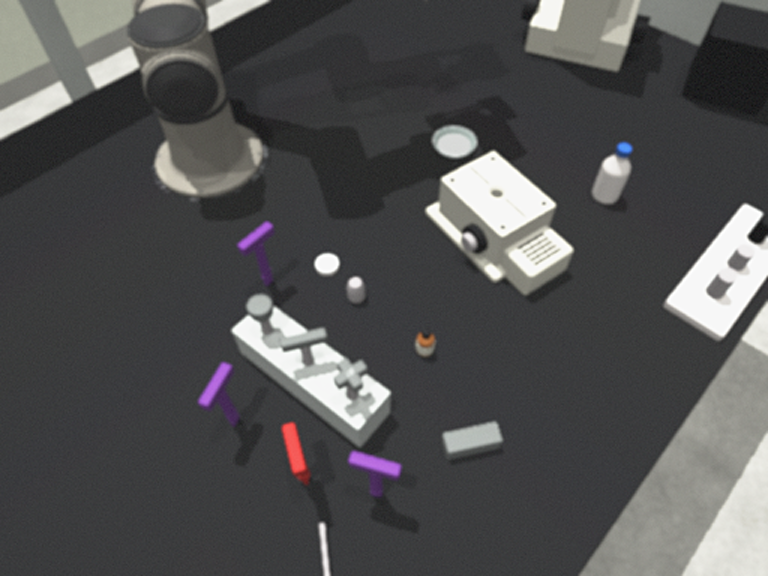

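View pics/side0.png

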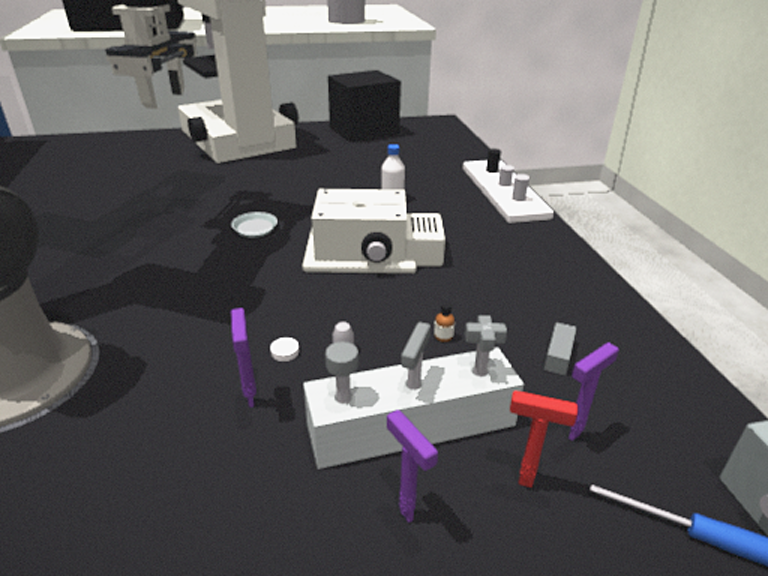

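The bar screw is the middle one in the rack, at scene px (202,227) and side px (277,230). The things it could be taken for:
- **Purple T's in the scene view:** (170,158), (144,257) and (250,309).
- **Red T:** scene (196,300).
- **Others in the rack:** the knob at (173,203) and the cross at (234,250).

The foot is cream, with its well at scene (331,128). The network's raw (330,149) looks to be the centre of the whole foot. A close crop should confirm the choice.

```bash
python3 - <<'E'
from h import *
a=viewer.capture("scene"); b=viewer.capture("side")
for c in (a,b):
    for r in viewer.cut_out("bar_screw",c): 
        m=r["pixels"]; x,y,w,h=cv2.boundingRect(m.astype(np.uint8)); print(c["frame"][m].mean(0).round(),np.round(r["centre"]),(x,y,w,h),round(r["score"],2))
    print("well",[np.round(r["centre"],1) for r in viewer.recognise("well",c)])
def cr(c,x,y,w,h,k): return cv2.resize(c["frame"][y:y+h,x:x+w,::-1],None,fx=k,fy=k,interpolation=cv2.INTER_CUBIC)
im=np.vstack([np.hstack([cr(a,165,205,80,60,5),cr(a,285,95,100,75,4)]),np.hstack([cr(b,240,205,80,60,5),cr(b,200,115,100,75,4)])])
cv2.imwrite("pics/crop1.png",im)
E
```

```text
[113.  69. 140.] [151. 262.] (133, 242, 27, 41) 0.7
[142. 146. 143.] [202. 228.] (187, 219, 32, 25) 0.66
[101.  62. 126.] [175. 163.] (159, 148, 24, 41) 0.64
[131.  78. 161.] [251. 311.] (232, 301, 36, 30) 0.59
[212.  75.  72.] [196. 304.] (189, 282, 18, 40) 0.58
[198. 197. 191.] [331. 151.] (285, 102, 96, 93) 0.24
well [array([329.9, 148.5])]
[154.  52.  52.] [358. 278.] (338, 262, 48, 63) 0.92
[104.  60. 131.] [393. 250.] (380, 229, 32, 65) 0.9
[135. 136. 136.] [276. 235.] (267, 215, 20, 46) 0.6
[110.  64. 138.] [270. 306.] (258, 275, 34, 72) 0.59
well [array([248.8, 156.5])]
```

View pics/crop1.png

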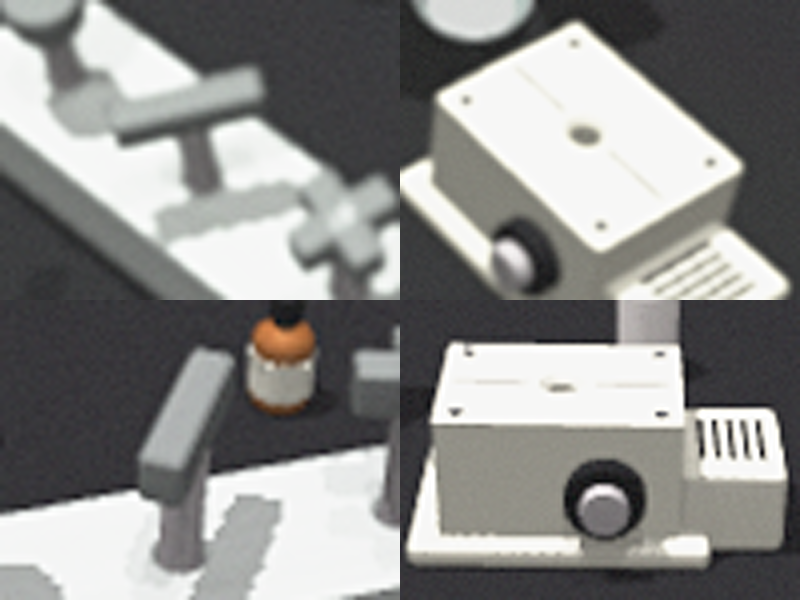

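```bash
python3 - <<'E'
from h import *
a=viewer.capture("scene"); b=viewer.capture("side")
def line(c,p,q,z):
    P,Q=onz(c,p,z),onz(c,q,z); d=Q-P; print(P.round(1),Q.round(1),"mid",((P+Q)/2).round(1),"len",np.hypot(*d[:2]).round(1),"ang",np.degrees(np.arctan2(d[1],d[0])).round(1))
line(a,(188,229),(216.6,220.6),138); line(b,(272.6,237.2),(283.4,215.8),138)
print("well",onz(a,(331.2,128.2),100),onz(b,(239.5,136.2),100))
line(a,(313.7,111.2),(350,144.2),100); line(b,(211.7,135.5),(263.7,134.8),100)
# foot corners scene
def C(x,y): return ((x-400)/4+285,y/4+95)
for p in [(436,95),(575,20),(743,165),(600,250)]: print(onz(a,C(*p),100).round(1))
# rack top
E
```

```text
[ 510.4 -222.3  138. ] [ 538.5 -169.   138. ] mid [ 524.4 -195.6  138. ] len 60.3 ang 62.3
[ 507.3 -224.6  138. ] [ 539.1 -173.2  138. ] mid [ 523.2 -198.9  138. ] len 60.5 ang 58.2
well [534.30300285 235.3269848  100.        ] [530.92496475 233.27435218 100.        ]
[462.6 253.5 100. ] [601.7 223.3 100. ] mid [532.2 238.4 100. ] len 142.3 ang -12.3
[458.9 250.4 100. ] [596.2 230.5 100. ] mid [527.5 240.5 100. ] len 138.7 ang -8.3
[442.5 196.3 100. ]
[465.5 315.4 100. ]
[624.3 281.  100. ]
[600.3 163.2 100. ]
```

The crop confirms it: the straight grey bar sits in the rack's middle hole, its top centre near scene px (202.6,225). It measures 60 mm long (64 expected) at about (524,-197) with yaw about 60°. The foot is 163 x 121 mm with yaw about -12° and the well near (533,235). Both sizes fit the given ones, so I move over the screw.

```bash
python3 -m handwheel '-0.93 -0.85 0 0 0 0 0; -0.93 -0.85 0 0 0 0 0; -0.93 -0.85 0 0 0 0 0; -0.93 -0.85 0 0 0 0 0'
python3 -m handwheel '-0.93 -0.85 0 0 0 0 0; -0.93 -0.85 0 0 0 0 0; -0.93 -0.85 0 0 0 0 0; -0.93 -0.85 0 0 0 0 0'
python3 -m handwheel '-0.93 -0.85 0 0 0 0 0; -0.93 -0.85 0 0 0 0 0; -0.93 -0.85 0 0 0 0 0; -0.93 -0.85 0 0 0 0 0'
python3 -m handwheel '-0.93 -0.85 0 0 0 0 0; -0.93 -0.85 0 0 0 0 0; -0.93 -0.85 0 0 0 0 0; -0.93 -0.85 0 0 0 0 0'
```

```text
time: 1.23
tool_pos: [253.9, 367.6, 226.7]
tcp_rot: [-3.139, 0.002, 2.751]
contact_force: [0.6, 1.4, 0.6]
grip_width: 69.5
finger_force: 0.0
time: 1.57
tool_pos: [308.7, 253.8, 226.9]
tcp_rot: [-3.14, 0.002, 2.749]
contact_force: [1.0, 1.4, -0.1]
grip_width: 47.1
finger_force: 0.0
time: 1.9
tool_pos: [363.2, 139.7, 227.0]
tcp_rot: [-3.141, 0.003, 2.748]
contact_force: [-0.4, -0.4, 0.2]
grip_width: 46.2
finger_force: 0.0
time: 2.23
tool_pos: [417.3, 26.1, 226.9]
tcp_rot: [-3.141, 0.003, 2.75]
contact_force: [1.3, -0.0, -0.0]
grip_width: 46.0
finger_force: 0.0
```

```bash
python3 -m handwheel '-0.92 -0.83 0 0 0 0 0; -0.92 -0.83 0 0 0 0 0; -0.92 -0.83 0 0 0 0 0; -0.92 -0.83 0 0 0 0 0'
python3 -m handwheel '-0.92 -0.83 0 0 0 0.54 0; -0.92 -0.83 0 0 0 0.54 0; -0.92 -0.83 0 0 0 0.54 0; -0.92 -0.83 0 0 0 0.54 0; -0.92 -0.83 0 0 0 0.54 0; -0.92 -0.83 0 0 0 0.54 0; -0.92 -0.83 0 0 0 0.54 0; -0.92 -0.83 0 0 0 0.54 0'
python3 -m handwheel '0 0 0 0 0 0.22 0;0 0 0 0 0 0.22 0;0 0 0 0 0 0.22 0;0 0 0 0 0 0.22 0;0 0 0 0 0 0.22 0;0 0 0 0 0 0.22 0;0 0 0 0 0 0.22 0'
python3 - <<'E'
from h import *
c=viewer.capture("wrist"); save(c,"w1.png",k=1.5)
print(np.round(c["T"],2).tolist(),c["fov_y"],c["cx"],c["cy"])
print([(np.round(r["centre"],1),round(r["score"],2)) for r in viewer.cut_out("bar_screw",c)])
print(proj(c,[524,-197,138]))
o=bot.get_obs();print(o["tool_pos"],o["tcp_rot"])
E
```

```text
time: 2.57
tool_pos: [471.1, -85.3, 226.5]
tcp_rot: [-3.14, 0.003, 2.751]
contact_force: [0.8, -0.4, -0.2]
grip_width: 45.7
finger_force: 0.0
time: 3.23
tool_pos: [522.5, -191.0, 226.5]
tcp_rot: [-3.141, -0.001, 1.749]
contact_force: [0.4, 0.8, -0.5]
grip_width: 46.1
finger_force: 0.0
time: 3.82
tool_pos: [522.5, -191.0, 226.6]
tcp_rot: [-3.141, -0.0, 1.062]
contact_force: [-0.4, 0.6, 0.3]
grip_width: 45.6
finger_force: 0.0
[[0.87, -0.47, -0.13, 558.07], [-0.49, -0.84, -0.24, -126.5], [0.0, 0.28, -0.96, 383.05], [0.0, 0.0, 0.0, 1.0]] 64.60374258951572 256.48977847426187 196.73352676207813
[(array([389.3, 222.5]), 0.92), (array([ 46.5, 219.5]), 0.86), (array([258.6, 200.8]), 0.74), (array([277.1, 310.7]), 0.59), (array([474.4, 147.8]), 0.57)]
[261.76448426 205.66537244]
[ 522.36383868 -191.29185813  226.65663587] [-3.14141364e+00 -3.08737627e-04  1.06661459e+00]
```

View pics/w1.png

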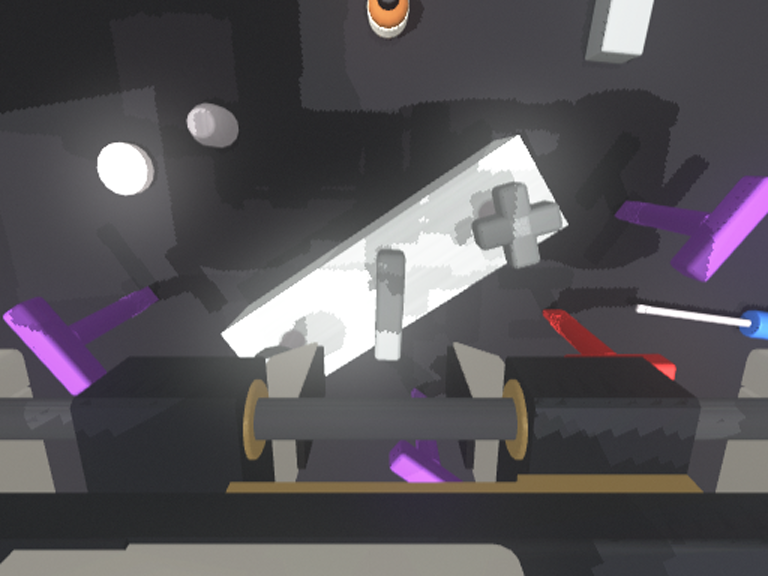

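The wrist view shows the bar at about px (260,203), nearly parallel to the tool's x axis, between the open fingers. It also shows the cross at (345,150) and the knob half hidden behind a finger at (205,220).

```bash
python3 - <<'E'
from h import *
c=viewer.capture("wrist")
m=[r for r in viewer.cut_out("bar_screw",c) if abs(r["centre"][0]-259)<12 and abs(r["centre"][1]-201)<15][0]["pixels"]
print(cv2.minAreaRect(np.argwhere(m)[:,::-1].astype(np.float32)),cv2.boundingRect(m.astype(np.uint8)))
P,Q=onz(c,(258.7,239.3),138),onz(c,(260.5,166),138); d=Q-P; M=(P+Q)/2
print(P,Q,M,np.hypot(*d[:2]),np.degrees(np.arctan2(d[1],d[0])))
o=bot.get_obs(); y=o["tcp_rot"][2]; e=M-o["tool_pos"]
print("tool shift",e[0]*np.cos(y)+e[1]*np.sin(y), e[0]*np.sin(y)-e[1]*np.cos(y),np.degrees(y))
E
```

```text
((259.19195556640625, 202.89706420898438), (19.074115753173828, 74.13509368896484), 1.5481576919555664) (249, 166, 21, 75)
[ 506.76783635 -223.12359752  138.        ] [ 539.25714602 -167.01612455  138.        ] [ 523.01249119 -195.06986104  138.        ] 64.83520467879242 59.92680102834903
tool shift -2.6495937461357406 2.3421367314250094 61.069464802962244
```

```bash
python3 -m handwheel '-0.026 0.023 0.3 0 0 0.006 0; -0.026 0.023 0.6 0 0 0.006 0; -0.026 0.023 0.8 0 0 0.006 0; -0.026 0.023 0.8 0 0 0.006 0'
python3 -m handwheel '0 0 0.2 0 0 0 0; 0 0 0.376 0 0 0 0; 0 0 0.376 0 0 0 0; 0 0 0.376 0 0 0 -1; 0 0 0.376 0 0 0 -1; 0 0 0.376 0 0 0 -1; 0 0 0.376 0 0 0 -1; 0 0 0.376 0 0 0 -1'
python3 -m handwheel '0 0 0 0 0 0 -1; 0 0 0 0 0 0 -1; 0 0 0 0 0 0 -1'
```

```text
time: 4.35
tool_pos: [520.5, -194.2, 142.5]
tcp_rot: [-3.133, 0.0, 1.046]
contact_force: [-0.4, 0.6, -0.3]
grip_width: 46.4
finger_force: 0.0
time: 5.02
tool_pos: [523.3, -195.7, 110.1]
tcp_rot: [3.14, -0.0, 1.045]
contact_force: [-1.7, 0.5, 1.2]
grip_width: 17.3
finger_force: 0.4
time: 5.27
tool_pos: [523.2, -195.7, 109.9]
tcp_rot: [3.14, -0.0, 1.045]
contact_force: [-0.2, 0.4, 6.1]
grip_width: 15.3
finger_force: 30.0
```

```bash
python3 -m handwheel '0 0 -0.2 0 0 0 -1; 0 0 -0.4 0 0 0 -1; 0 0 -0.6 0 0 0 -1; 0 0 -0.8 0 0 0 -1; 0 0 -1 0 0 0 -1; 0 0 -1 0 0 0 -1'
python3 -m handwheel '0 0 -0.2 0 0 0 -1; 0 0 -0.4 0 0 0 -1; 0 0 -0.4 0 0 0 -1; 0 0 -0.4 0 0 0 -1'
```

```text
time: 5.77
tool_pos: [524.4, -196.3, 212.7]
tcp_rot: [3.135, -0.0, 1.045]
contact_force: [0.3, -0.1, -1.3]
grip_width: 15.7
finger_force: 30.0
time: 6.1
tool_pos: [522.9, -195.5, 248.4]
tcp_rot: [3.141, -0.0, 1.045]
contact_force: [-0.0, 0.1, -1.9]
grip_width: 15.8
finger_force: 30.0
```

```bash
python3 -m handwheel '0.33 -0.12 0 0 0 0 -1; 0.66 -0.25 0 0 0 0 -1; 0.99 -0.374 0 0 0 0 -1; 0.99 -0.374 0 0 0 0 -1'
python3 -m handwheel '0.33 -0.12 0 0 0 0 -1; 0.66 -0.25 0 0 0 0 -1; 0.99 -0.374 0 0 0 0 -1; 0.99 -0.374 0 0 0 0 -1'
python3 -m handwheel '0.33 -0.12 0 0 0 0 -1; 0.66 -0.25 0 0 0 0 -1; 0.99 -0.374 0 0 0 0 -1; 0.99 -0.374 0 0 0 0 -1'
python3 -m handwheel '0.33 -0.12 0 0 0 -0.6 -1; 0.66 -0.25 0 0 0 -0.6 -1; 0.99 -0.374 0 0 0 -0.6 -1; 0.99 -0.374 0 0 0 -0.6 -1; 0.99 -0.374 0 0 0 -0.6 -1; 0.99 -0.374 0 0 0 -0.6 -1; 0.99 -0.374 0 0 0 -0.6 -1; 0.99 -0.374 0 0 0 -0.6 -1'
```

```text
time: 6.43
tool_pos: [539.8, -85.4, 246.8]
tcp_rot: [-3.137, -0.002, 1.049]
contact_force: [-0.2, 0.5, -1.8]
grip_width: 15.7
finger_force: 30.0
time: 6.77
tool_pos: [557.1, 18.6, 246.8]
tcp_rot: [-3.137, -0.001, 1.05]
contact_force: [-0.2, -0.1, -1.2]
grip_width: 15.8
finger_force: 30.0
time: 7.1
tool_pos: [574.5, 122.7, 246.8]
tcp_rot: [-3.138, -0.001, 1.049]
contact_force: [0.3, -0.3, -2.4]
grip_width: 15.9
finger_force: 30.0
time: 7.77
tool_pos: [591.9, 221.0, 246.8]
tcp_rot: [-3.138, -0.0, 2.051]
contact_force: [-1.3, 0.8, -2.1]
grip_width: 15.8
finger_force: 30.0
```

```bash
python3 -m handwheel '0 0 0 0 0 -0.282 -1;0 0 0 0 0 -0.282 -1;0 0 0 0 0 -0.282 -1;0 0 0 0 0 -0.282 -1;0 0 0 0 0 -0.282 -1;0 0 0 0 0 -0.282 -1;0 0 0 0 0 -0.282 -1; 0 0 0 0 0 -0.282 -1'
python3 - <<'E'
from h import *
c=viewer.capture("wrist"); save(c,"w2.png",k=1.5)
print([(np.round(r["centre"],1),round(r["score"],2)) for r in viewer.recognise("well",c)])
print(proj(c,[533,235,100]),np.round(c["T"],3).tolist())
o=bot.get_obs();print(o["tool_pos"],o["tcp_rot"])
E
```

```text
time: 8.43
tool_pos: [592.0, 220.9, 247.1]
tcp_rot: [-3.14, -0.003, 2.935]
contact_force: [-0.3, -0.3, -2.4]
grip_width: 15.9
finger_force: 30.0
[(array([261.7, 123.7]), 0.83), (array([255.1, 121.8]), 0.67)]
[259.21676505 125.01249184] [[0.205, 0.941, 0.268, 519.008], [0.979, -0.197, -0.058, 235.896], [-0.002, 0.274, -0.962, 403.653], [0.0, 0.0, 0.0, 1.0]]
[592.09610652 221.20777747 247.67160717] [-3.14055501e+00 -1.89079649e-03  2.92689929e+00]
```

View pics/w2.png

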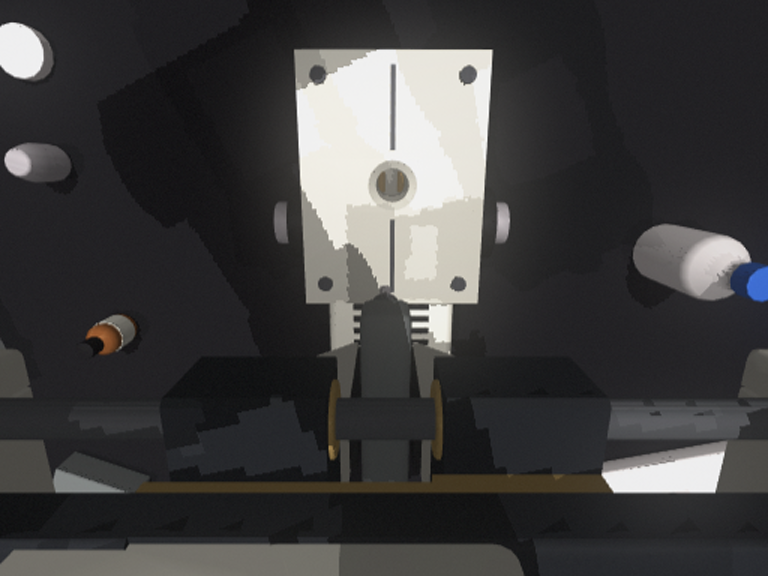

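The well's mouth ring is at px (261.7,123.3), with the engraved line running almost straight up the picture. The held screw hangs with its tip near px (256.7,194).

```bash
python3 - <<'E'
from h import *
c=viewer.capture("wrist"); o=bot.get_obs(); t=o["tool_pos"]; y=o["tcp_rot"][2]
W=onz(c,(261.7,123.3),100); A,B=onz(c,(262,42.7),100),onz(c,(261.3,194),100)
print("well",W,"line",A,B,np.degrees(np.arctan2(*(A-B)[1::-1])))
print("tip pred",proj(c,[t[0],t[1],t[2]-101]),"z",t[2]-101)
g=c["frame"][185:240,235:280,::-1]; cv2.imwrite("pics/tip.png",cv2.resize(g,None,fx=10,fy=10,interpolation=cv2.INTER_CUBIC))
e=W-t; print("tool shift",e[0]*np.cos(y)+e[1]*np.sin(y), e[0]*np.sin(y)-e[1]*np.cos(y),t,np.degrees(y))
b=viewer.capture("side"); s=viewer.capture("scene")
for k in(b,s): print(proj(k,[t[0],t[1],t[2]-101]),proj(k,[t[0],t[1],t[2]+29]))
cr=lambda c,p,n:cv2.resize(c["frame"][max(0,int(p[1])-n):int(p[1])+n,int(p[0])-n:int(p[0])+n,::-1],(390,390),interpolation=cv2.INTER_CUBIC)
P=[proj(k,[t[0],t[1],t[2]-50]) for k in (b,s)]; print(P)
cv2.imwrite("pics/tip2.png",np.hstack([cr(b,P[0],40),cr(s,P[1],40)]))
E
```

```text
well [532.26606518 238.58145108 100.        ] line [462.54711708 253.71975682 100.        ] [602.07279854 223.27857982 100.        ] 167.69229380045434
tip pred [257.61941152 197.99526223] z 147.01365142886485
tool shift 62.147144492009865 3.995132765674354 [592.13306202 221.43002714 248.01365143] 167.69160975414263
[263.40796917 119.77453424] [264.75507829  68.9797265 ]
[349.95367863 129.43742533] [361.38900176  86.64968018]
[array([263.91219176, 100.76205116]), array([354.12131453, 113.84331042])]
```

View pics/tip.png

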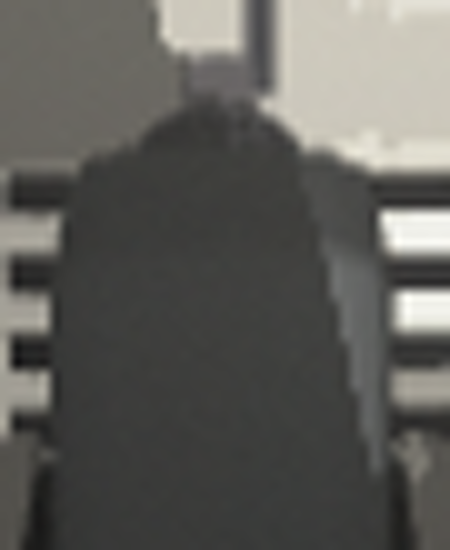

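View pics/tip2.png

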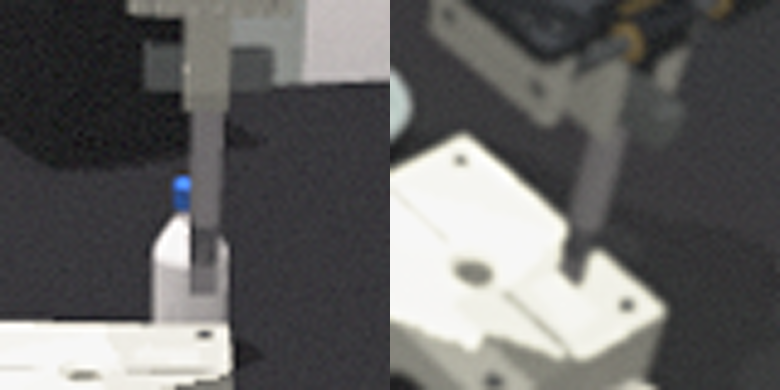

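The crops show the bar centred in the fingers and the screw upright. The tip is at side (264.4,119.8) and scene (352,130). I'll compare the tip and the well within each camera so that calibration bias cancels.

```bash
python3 - <<'E'
from h import *
s=viewer.capture("scene"); b=viewer.capture("side"); o=bot.get_obs(); t=o["tool_pos"]; y=o["tcp_rot"][2]; print(t)
for c,tip,w in((s,(351.9,130),(331.2,128.2)),(b,(264.4,119.8),(239.5,136.2))):
    T=onz(c,tip,t[2]-101); W=onz(c,w,100); e=W-T; print(T,W,"well corrected",(t+e)[:2],"tool",e[0]*np.cos(y)+e[1]*np.sin(y), e[0]*np.sin(y)-e[1]*np.cos(y))
E
```

```text
[592.27921567 221.93562882 248.92022434]
[597.00703238 222.25526178 147.92022434] [534.30300285 235.3269848  100.        ] well corrected [529.57518614 235.00735184] tool 64.05054338433969 -0.43949335471933004
[594.13079486 218.73388063 147.92022434] [530.92496475 233.27435218 100.        ] well corrected [529.07338556 236.47610037] tool 64.85066939753531 0.8904782367485105
```

```bash
python3 -m handwheel '0.3 0.01 0 0 0 0 -1; 0.635 0.015 0 0 0 0 -1; 0.635 0.015 0.15 0 0 0 -1; 0.635 0.015 0.3 0 0 0 -1; 0.635 0.015 0.3 0 0 0 -1; 0.635 0.015 0.3 0 0 0 -1'
python3 - <<'E'
from h import *
b=viewer.capture("side"); s=viewer.capture("scene"); w=viewer.capture("wrist"); o=bot.get_obs(); t=o["tool_pos"]; print(o["time"],t,o["tcp_rot"],o["contact_force"])
out=[]
for k,n in((b,20),(s,20)):
    p=proj(k,[t[0],t[1],100]).astype(int)-[n,n+6]; print(p); out.append(cv2.resize(k["frame"][p[1]:p[1]+2*n,p[0]:p[0]+2*n,::-1],(400,400),interpolation=cv2.INTER_CUBIC))
cv2.imwrite("pics/in1.png",np.hstack(out))
E
```

```text
time: 9.28
tool_pos: [530.2, 236.8, 218.9]
tcp_rot: [-3.141, -0.001, 2.93]
contact_force: [-0.6, -0.4, -0.8]
grip_width: 15.8
finger_force: 30.0
9.4333 [531.246522   236.83539449 220.04182977] [3.14076813e+00 1.46298298e-03 2.93010895e+00] [ 0.62600225 -0.63879236 -1.60770095]
[219 109]
[310 101]
```

View pics/in1.png

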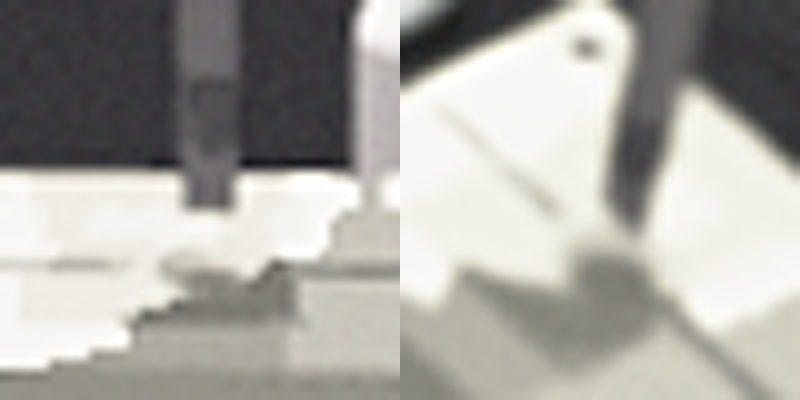

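Tip and mouth line up within a few mm in both views: side columns 210 and about 214, and in the scene the tip sits just above the mouth. I lower it in small steps and watch the force.

```bash
python3 -m handwheel '0 0 0.1 0 0 0 -1; 0 0 0.2 0 0 0 -1; 0 0 0.25 0 0 0 -1; 0 0 0.3 0 0 0 -1; 0 0 0.3 0 0 0 -1'
python3 - <<'E'
from h import *
o=bot.get_obs(); print(o["moment"])
E
```

```text
time: 9.85
tool_pos: [529.8, 236.6, 187.5]
tcp_rot: [-3.14, -0.002, 2.931]
contact_force: [-0.4, 0.8, -1.5]
grip_width: 16.0
finger_force: 30.0
[0.03465492 0.0473186  0.00013626]
```

```bash
python3 -m handwheel '0 0 0.1 0 0 0 -1; 0 0 0.2 0 0 0 -1; 0 0 0.25 0 0 0 -1; 0 0 0.3 0 0 0 -1; 0 0 0.3 0 0 0 -1'
```

```text
time: 10.27
tool_pos: [529.9, 236.6, 157.7]
tcp_rot: [-3.141, -0.002, 2.931]
contact_force: [-1.4, -0.7, -1.0]
grip_width: 15.9
finger_force: 30.0
```

```bash
python3 -m handwheel '0 0 0.1 0 0 0 -1; 0 0 0.15 0 0 0 -1; 0 0 0.2 0 0 0 -1; 0 0 0.25 0 0 0 -1; 0 0 0.25 0 0 0 -1'
```

```text
time: 10.68
tool_pos: [529.9, 236.6, 132.9]
tcp_rot: [-3.141, -0.002, 2.931]
contact_force: [0.0, -0.9, -1.2]
grip_width: 15.9
finger_force: 30.0
```

```bash
python3 -m handwheel '0 0 0.03 0 0 0 -1; 0 0 0.05 0 0 0 -1; 0 0 0.07 0 0 0 -1; 0 0 0.09 0 0 0 -1; 0 0 0.11 0 0 0 -1; 0 0 0.11 0 0 0 -1'
```

```text
time: 11.18
tool_pos: [530.3, 236.8, 122.7]
tcp_rot: [-3.141, -0.001, 2.931]
contact_force: [0.2, -0.3, -1.8]
grip_width: 15.6
finger_force: 30.0
```

```bash
python3 -m handwheel '0 0 0.03 0 0 0 -1; 0 0 0.05 0 0 0 -1; 0 0 0.07 0 0 0 -1; 0 0 0.08 0 0 0 -1; 0 0 0.08 0 0 0 -1'
```

```text
time: 11.6
tool_pos: [530.3, 236.8, 114.8]
tcp_rot: [-3.141, -0.0, 2.931]
contact_force: [0.5, 0.2, -1.8]
grip_width: 16.0
finger_force: 30.0
```

```bash
python3 -m handwheel '0 0 0.01 0 0 0 -1; 0 0 0.015 0 0 0 -1; 0 0 0.015 0 0 0 -1'
python3 -m handwheel '0 0 0.005 0 0 0 -1; 0 0 0.01 0 0 0 -1; 0 0 0.01 0 0 0 -1'
```

```text
time: 11.85
tool_pos: [530.7, 236.9, 114.0]
tcp_rot: [3.141, 0.001, 2.931]
contact_force: [-0.2, 0.1, 1.4]
grip_width: 15.9
finger_force: 30.0
time: 12.1
tool_pos: [531.0, 237.0, 113.8]
tcp_rot: [3.141, 0.002, 2.931]
contact_force: [-1.7, -0.5, 7.6]
grip_width: 15.6
finger_force: 30.0
```

The blade is home: contact at TCP z 113.8, against 113 expected. Now I turn it clockwise, which is +z about the tool.

```bash
python3 -m handwheel '0 0 -0.005 0 0 0.03 -1; 0 0 -0.005 0 0 0.06 -1; 0 0 -0.005 0 0 0.09 -1; 0 0 -0.005 0 0 0.12 -1; 0 0 -0.005 0 0 0.15 -1; 0 0 -0.005 0 0 0.18 -1; 0 0 -0.005 0 0 0.2 -1; 0 0 -0.005 0 0 0.2 -1'
python3 - <<'E'
from h import *
print(bot.get_obs()["moment"])
E
```

```text
time: 12.77
tool_pos: [531.7, 237.6, 114.0]
tcp_rot: [3.138, 0.001, 2.3]
contact_force: [2.1, 2.7, 2.9]
grip_width: 15.8
finger_force: 30.0
[ 0.54561093 -0.51953614  0.07531573]
```

```bash
python3 -m handwheel '0 0 0 0 0 0.03 -1; 0 0 0 0 0 0.06 -1; 0 0 0 0 0 0.09 -1; 0 0 0 0 0 0.12 -1; 0 0 0 0 0 0.15 -1; 0 0 0 0 0 0.18 -1; 0 0 0 0 0 0.21 -1; 0 0 0 0 0 0.24 -1'
python3 -m handwheel '0 0 0 0 0 0.03 -1; 0 0 0 0 0 0.06 -1; 0 0 0 0 0 0.07 -1; 0 0 0 0 0 0.07 -1'
python3 - <<'E'
from h import *
print(bot.get_obs()["moment"])
E
```

```text
time: 13.43
tool_pos: [531.9, 237.4, 114.0]
tcp_rot: [3.138, -0.002, 1.546]
contact_force: [2.2, 1.4, 1.9]
grip_width: 15.4
finger_force: 30.0
time: 13.77
tool_pos: [531.9, 237.3, 114.0]
tcp_rot: [3.138, -0.002, 1.329]
contact_force: [3.9, 1.9, 3.1]
grip_width: 15.7
finger_force: 30.0
[ 0.34700463 -0.74232236  0.02886653]
```

```bash
python3 -m handwheel '0 0 0 0 0 0 -0.3; 0 0 0 0 0 0 -0.3; 0 0 0 0 0 0 -0.3; 0 0 0 0 0 0 -0.3; 0 0 0 0 0 0 -0.3; 0 0 0 0 0 0 -0.3'
python3 -m handwheel '0 0 -0.1 0 0 0 -0.3; 0 0 -0.3 0 0 0 -0.3; 0 0 -0.6 0 0 0 -0.3; 0 0 -0.9 0 0 0 -0.3; 0 0 -1 0 0 0 -0.3; 0 0 -1 0 0 0 -0.3; 0 0 -1 0 0 0 -0.3'
python3 - <<'E'
from h import *
c=viewer.capture("wrist"); b=viewer.capture("side"); s=viewer.capture("scene"); o=bot.get_obs(); t=o["tool_pos"]
im=[cv2.resize(c["frame"][:,:,::-1],(400,300))]
for k in(b,s):
    p=proj(k,[531,237,120]).astype(int); print(p,proj(k,[531,237,142])); im.append(cv2.resize(k["frame"][p[1]-45:p[1]+45,p[0]-60:p[0]+60,::-1],(400,300),interpolation=cv2.INTER_CUBIC))
cv2.imwrite("pics/end.png",np.vstack([np.hstack(im[1:]),np.hstack([im[0],im[0]*0])]))
E
```

```text
time: 14.27
tool_pos: [530.3, 236.8, 112.9]
tcp_rot: [-3.141, 0.0, 1.329]
contact_force: [0.0, -0.6, -0.4]
grip_width: 32.1
finger_force: 0.0
time: 14.85
tool_pos: [530.4, 236.8, 213.2]
tcp_rot: [3.141, -0.0, 1.329]
contact_force: [-0.7, 0.9, -1.0]
grip_width: 32.2
finger_force: 0.0
[239 128] [239.12578775 120.84317598]
[331 121] [333.05473664 115.29409228]
```

View pics/end.png

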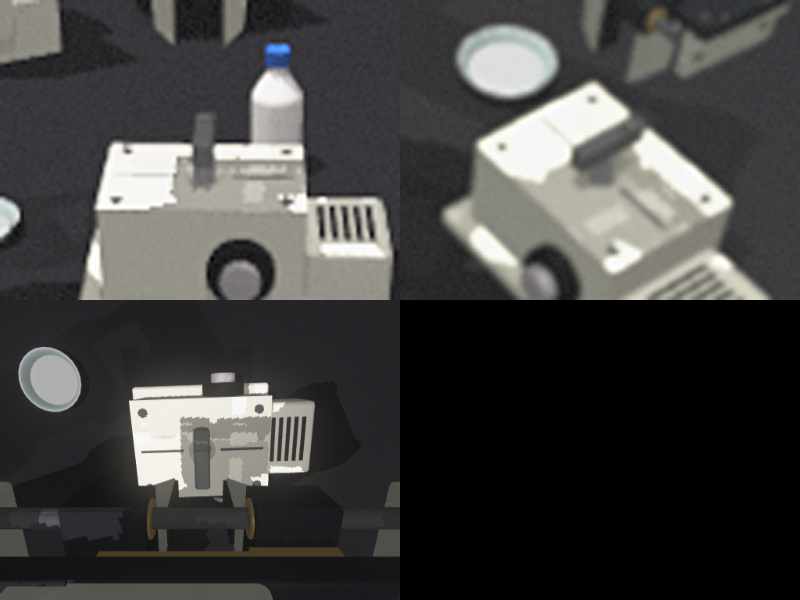

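The screw is seated low in the well, bar across the foot at 90° to the engraved line, and the gripper is clear of it.

```bash
python3 -c "
from plant import bot
print(bot.close_job())"
```

```text
the job is handed in; nothing more can be done
None
```

The bar screw was lowered home into the well, turned about 92° clockwise and released. I handed the job in at about 15 s; no verdict came back, and the insert's own turn was not measured directly.

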